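Clamp a contactor in the ratchet bench clamp

ROBOT

A 6-joint arm with a two-finger parallel gripper is mounted at the origin on a cart in front of the work surface, level with it; the furniture and walls round the work are solid. World frame = base frame: x ahead of the robot, y to its left, z up, the work surface at z = 0. Lengths are in m, angles in rad, forces in N, time in s.
With the tool pointing down it reaches from about 0.3 to 0.85 m from the base axis. Payload 5.4 kg.
Tool frame: the origin (TCP) lies midway between the tips of the shut fingers; the grasp point (between the pads) lies 19 mm behind it (robot.grasp_offset is the distance from the TCP to the grasp point, in m); z points along the fingers, y is the line along which they close (so a half turn about z gives the same grasp; the last joint's range is limited). The gripper opens to 85 mm and grips with 20 to 120 N. Pads are 22 mm wide; open, the fingers measure 114 mm over their backs; the gripper's body (76 mm by 85 mm) begins 54 mm behind the grasp point. The pads swing forward as they close: fully open they stand 13 mm farther back than shut.
Start: joints at [1.092, 0.158, 1.597, -0, 1.386, -0.21], TCP at [0.153, 0.554, 0.231] pointing down, gripper open.
Joint ranges: [-2.91, 2.91], [-0.94, 2.29], [0.18, 2.7], [-1.29, 4.43], [0.17, 2.64], [-3, 3]. Speed limits (rad/s): [2.57, 2.57, 3.14, 3.14, 3.14, 3.14].

INTERFACE

Orientations are given as a unit quaternion [w, x, y, z].
In Python, from plant import robot gives the robot as it stands. Calls block until the motion is done:
- robot.move_pose(position, orientation): joint-space move of the TCP to a pose.
- robot.move_l(position, orientation=None, rate=0.15, f_stop=None): straight line of the TCP; orientation=None keeps the orientation; rate is the mean speed in m/s. With f_stop (N) it stops when the force on the tool has changed by that much, and returns True; else False.
- robot.move_j(angles): joint-space move.
- robot.command_gripper(opening, newtons=None): opening from 0.0 (shut) to 1.0 (fully open); newtons is the grip in N (None keeps the last); returns when the fingers have stopped.
- robot.sleep(seconds).
- robot.inverse_kinematics(position, orientation): joint angles nearest the present ones, or None.
- robot.grab_frame(name): name is "scene" or "top" or "wrist"; returns (picture, depth): 384x512x3 uint8, blue, green, red; 384x512 float32, m along the optical axis (not along the pixel's ray), 0 where there is no reading.
- robot.camera_model(name): a dict with "camera_matrix" (3x3 intrinsics, pixels), "distortion" ([k1, k2, p1, p2, k3] as OpenCV has them; the pictures are not rectified), "pose" (4x4, takes a point from camera to world coordinates). Camera axes: x right, y down, z forward; pixel columns grow to the right and rows downward; lengths in m; the calibration is good to about 2 mm. A picture is of the moment at which its call begins: read the wrist's pose just before it. camera_model takes no time and is no camera call; for the wrist camera it gives the pose at the moment of the call.
A pose or a line that the arm cannot do raises robot.PlanningError and nothing moves.
- robot.close_job(): hands the job in; it is judged then, once.
Readings, each from a call of its own:
- robot.get_time(): time.
- robot.get_joint_pos(): joint angles.
- robot.get_dq(): joint speeds.
- robot.get_joint_torque(): joint torques, N m.
- robot.get_tcp_pos(): TCP position.
- robot.get_tool_rot(): TCP orientation.
- robot.get_force(): force on the tool from outside, world axes, zero at the start.
- robot.get_ft_torque(): the same for the moment, N m.
- robot.get_finger_gap(): opening from 0.0 (shut) to 1.0 (fully open).
- robot.get_grasp_force(): force on a finger pad.
Only numpy, scipy, OpenCV 4.12 (cv2) and the standard library are available. Lean on these libraries where they do the work, as an engineer would, in place of code of your own. Each camera call takes 0.05 s, during which the arm holds its last target. There are 200 camera calls.

TASK

Stand the blue contactor upright on the bed of the ratchet clamp, its longer side running from the steel anvil to the jaw, and let go of it. Then swing the red lever back and forth to wind the jaw up notch by notch until the contactor is held firmly against the anvil, stopping once the lever has become distinctly heavy, before the contactor is over-tightened. Leave the grey module and the red battery where they stand, and let go of the lever at the end.

Things in the scene. Friction and masses are not known exactly. Their poses are not given: they have to be found in the camera images.
- contactor_blue: Part to clamp: loose blue contactor with a small orange plunger on top, about 0.3 kg. Body 46 mm (own x) by 56 mm (own y), 60 mm high, narrower details on top up to 75 mm. Origin: centre of the underside, z up. Grip across the 46 mm. Starts upright on the bench left of the clamp, in one of three places shared with the grey module and the battery.
- module_grey: Bystander: loose grey relay module with black terminals on top, 47 x 62 x 52 mm. Origin under its centre. Leave it alone.
- battery_block: Bystander: loose red and black lantern battery, 63 x 60 x 74 mm. Origin under its centre. Leave it alone.
- clamp: Blue ratchet clamp, fixed to the bench. Base plate 150 mm (x) by 315 mm (y), 12 mm thick. Origin on the bench; x away from the robot at yaw 0, y left, z up; plate spans y -0.153 to 0.163 m. Points below given 'in the clamp' are in this frame, m. Bed: plate top, z 0.012. A 20-tooth wheel winds the jaw towards -y; a holding pawl keeps the last whole notch.
- anvil: Fixed jaw, part of the clamp. Origin: foot of its steel face, in the clamp (0.03, -0.133, 0.012); face 52 mm wide, 56 mm high, looking along the clamp's +y. The contactor is well clamped when pressed on the anvil with 15 to 40 N (aim for 20 to 30); above 50 N it cracks.
- bed (a point): Middle of the contactor's place on the bed, in the clamp (0.03, -0.103, 0.012): there its 56 mm side, laid along the clamp's y, leaves 2 mm to the anvil face. Axes as the clamp's.
- jaw_home (a point): Middle of the jaw pad's face if fully open, in the clamp (0.03, -0.032, 0.037), 101 mm from the anvil; fixed point. Pad 52 mm wide, z 0.015 to 0.059. At the start it stands 72 to 101 mm from the anvil, not measured. 9.4 mm a notch; pushes a loose part along. Sprung: yields from 4 N, then 1.05 N per mm (10 N a notch), 36 mm travel. Carriage top z 0.060.
- ratchet_axis (a point): Upright axis of wheel and lever, in the clamp (0, 0.085, 0.062). Wheel and lever boss stay under z 0.082. A part notch at the end of a working stroke slips back, so the clamping force kept is up to 12 N less than at the end of the stroke.
- lever_grip (a point): Grip of the red lever: upright black round post, 18 mm thick, z 0.070 to 0.140. This point is on its axis, 22 mm under its top, 0.10 m from ratchet_axis. Flat arm below, z 0.062 to 0.070. Pinch or loosely cage it from above. Working stroke: 2 to 4 N here when free, plus about 0.3 N per newton of clamping (30 N clamped: 11 to 13 N moving, 6 to 10 N when held still).
- lever (a joint): Lever angle, rad: 0 along the clamp's -x (to the robot), growing as the grip moves to the clamp's +y (clockwise from above). Stops at -0.55 and 0.55, starts at -0.40 to -0.10, stays where left. Towards + is the working stroke (a notch is 0.314; up to that much is lost before the pawl bites); towards - it clicks back freely. A full stroke gives 2 or 3 notches.

How it is judged:
By the outcome, as a careful person would: the job done as asked, in the order asked, and still so for the second after the job is handed in, with the robot touching nothing.
It also fails if it takes over 64 s, if anything falls off the work surface, if the arm or the gripper's body presses on something with over 40 N, if the wrist force passes 120 N, or if a joint passes its speed limit or range.

## Working session

There is one attempt and no reset: what is moved stays moved. The work goes in short steps, each a Python script; the robot and the scene stay as the last script left them, time stands still between calls to the robot, and variables do not carry over. Pictures are saved under pics/ and viewed, at most 10 in all, crops included, and the job is handed in when it is done.

```bash
mkdir -p pics; python3 - <<'E'
from plant import robot
import cv2,numpy as np
for n in("top","scene"):
    p,d=robot.grab_frame(n); cv2.imwrite(f"pics/{n}0.png",p); np.save(f"pics/{n}0.npy",d)
    m=robot.camera_model(n); print(m)
E
```

```text
{'camera_matrix': array([[490.39981408,   0.        , 259.40043023],
       [  0.        , 490.39981408, 197.74926312],
       [  0.        ,   0.        ,   1.        ]]), 'distortion': array([-0.21079271,  0.        ,  0.        ,  0.        ,  0.        ]), 'pose': array([[-0.0171099 , -0.9801498 ,  0.19751864,  0.29334809],
       [-0.99985212,  0.01643111, -0.00507509,  0.09618401],
       [ 0.0017289 , -0.19757627, -0.98028599,  1.38126258],
       [ 0.        ,  0.        ,  0.        ,  1.        ]])}
{'camera_matrix': array([[426.31882715,   0.        , 253.05417579],
       [  0.        , 426.31882715, 190.51666281],
       [  0.        ,   0.        ,   1.        ]]), 'distortion': array([-0.06450935,  0.        ,  0.        ,  0.        ,  0.        ]), 'pose': array([[ 0.89190891, -0.35384963,  0.2815829 ,  0.22264463],
       [-0.45196327, -0.6767354 ,  0.58116986, -0.55893292],
       [-0.01508962, -0.6456157 , -0.76351337,  0.96206011],
       [ 0.        ,  0.        ,  0.        ,  1.        ]])}
```

View pics/top0.png

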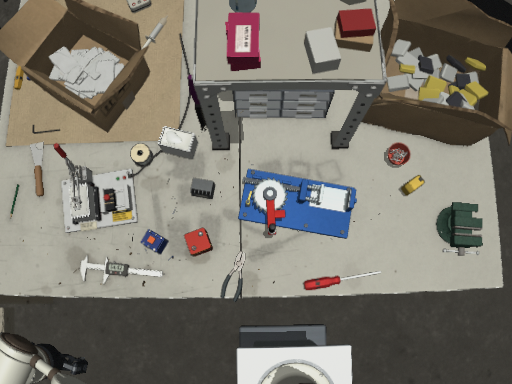

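View pics/scene0.png

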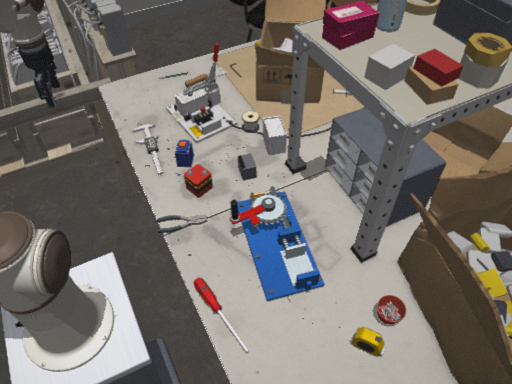

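The top view shows the blue contactor at about (154,240), the battery at (198,241), the grey module at (203,188) and the clamp around (297,203). I'll enlarge that area next.

```bash
cat > h.py <<'E'
import cv2,numpy as np
from plant import robot
def pix2w(m,uv,z):
    """pixels -> world points on plane(s) z"""
    uv=np.array(uv,float).reshape(-1,1,2)
    n=cv2.undistortPoints(uv,m["camera_matrix"],m["distortion"])[:,0]
    T=m["pose"]; r=np.c_[n,np.ones(len(n))]@T[:3,:3].T
    return T[:3,3]+r*((z-T[2,3])/r[:,2])[:,None]
def cloud(m,d):
    v,u=np.indices(d.shape); uv=np.stack([u,v],-1).reshape(-1,1,2).astype(float)
    n=cv2.undistortPoints(uv,m["camera_matrix"],m["distortion"])[:,0]
    P=np.c_[n,np.ones(len(n))]*d.reshape(-1,1)
    T=m["pose"]; return (P@T[:3,:3].T+T[:3,3]).reshape(*d.shape,3)
E
python3 - <<'E'
from h import *
p=cv2.imread("pics/top0.png"); d=np.load("pics/top0.npy"); m=robot.camera_model("top")
W=cloud(m,d)
c=p[165:265,232:362]; cv2.imwrite("pics/c1.png",cv2.resize(c,None,fx=6,fy=6,interpolation=cv2.INTER_CUBIC))
hsv=cv2.cvtColor(p,cv2.COLOR_BGR2HSV)
# blue plate: at z~0.012
mask=((abs(hsv[...,0].astype(int)-110)<14)&(hsv[...,1]>120)&(abs(W[...,2]-.012)<.008))
mask[:,:225]=0
pts=W[mask]; print(mask.sum(),np.median(pts[:,2]))
r=cv2.minAreaRect(pts[:,:2].astype(np.float32)); print("plate",r,cv2.boxPoints(r))
S=(slice(215,262),slice(135,175))
w=W[S].reshape(-1,3); 
top=w[(w[:,2]>.05)&(w[:,2]<.068)]; print(len(top),np.median(top[:,2]),cv2.minAreaRect(top[:,:2].astype(np.float32)))
for name,S in dict(con=(slice(220,260),slice(135,175)),bat=(slice(220,262),slice(180,217)),mod=(slice(170,205),slice(187,220)),shelf=(slice(0,75),slice(200,380))).items():
    w=W[S].reshape(-1,3); t=w[w[:,2]>.03]; print(name,t.min(0),t.max(0),np.median(t,0))
sc=cv2.imread("pics/scene0.png")[185:305,225:335]; cv2.imwrite("pics/c2.png",cv2.resize(sc,None,fx=5,fy=5,interpolation=cv2.INTER_CUBIC))
c=p[222:262,130:222]; cv2.imwrite("pics/c3.png",cv2.resize(c,None,fx=8,fy=8,interpolation=cv2.INTER_CUBIC))
E
```

```text
2877 0.01209836859076363
plate ((0.5529375076293945, -0.016201093792915344), (0.3130076825618744, 0.14950378239154816), 78.63128662109375) [[ 0.44880196 -0.15489894]
 [ 0.5953723  -0.18436942]
 [ 0.657073    0.12249675]
 [ 0.5105027   0.15196723]]
219 0.06258950043729872 ((0.44537225365638733, 0.38455232977867126), (0.054990317672491074, 0.04517856985330582), 59.07159423828125)
con [0.29334809 0.09618401 0.03018107] [0.47850664 0.41611832 1.38126258] [0.44300848 0.37931147 0.06538537]
bat [0.29334809 0.09618401 0.0306272 ] [0.47829571 0.29603458 1.38126258] [0.44193039 0.26009075 0.06187846]
mod [0.29334809 0.09618401 0.03051853] [0.62591176 0.28350433 1.38126258] [0.59571277 0.24938569 0.04852214]
shelf [ 0.29334809 -0.17289528  0.45025657] [0.92674556 0.21281157 1.38126258] [0.80283788 0.02395085 0.46601095]
```

View pics/c1.png

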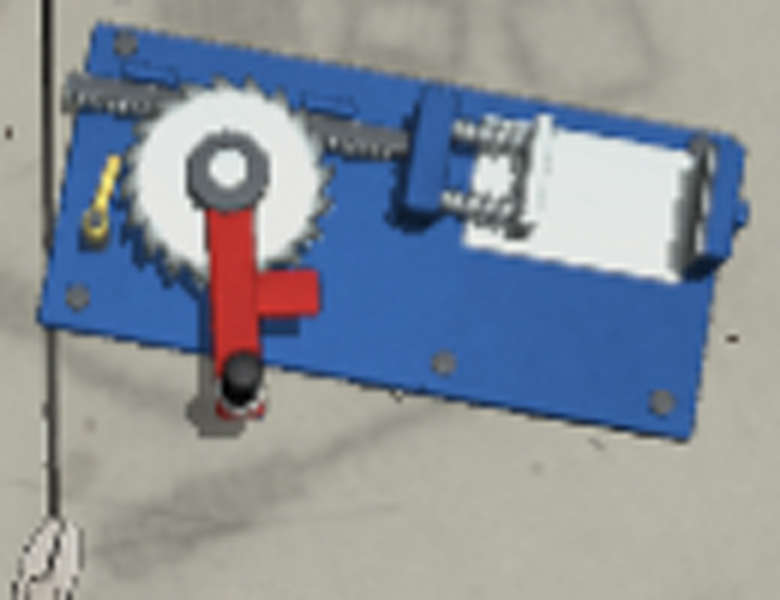

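View pics/c3.png

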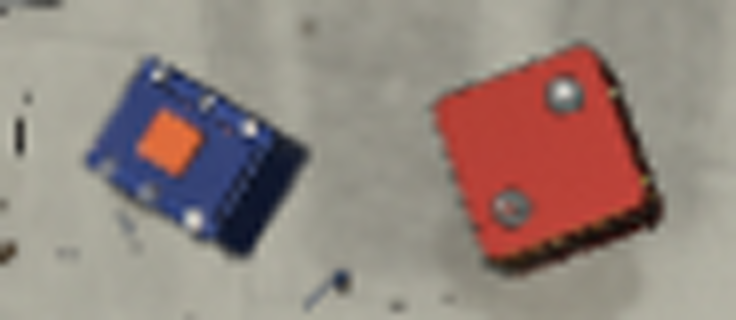

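```bash
python3 - <<'E'
from h import *
m=robot.camera_model("top"); d=np.load("pics/top0.npy"); W=cloud(m,d)
f=lambda l:[(u/6+232-.4,v/6+165-.4) for u,v in l]
c=pix2w(m,f([(97,22),(747,140),(690,438),(40,322)]),.012)[:,:2]
r=cv2.minAreaRect(c.astype(np.float32)); print(c,r)
# fit: clamp coords of these corners
q=np.array([(.075,.163),(.075,-.153),(-.075,-.153),(-.075,.163)])
A=cv2.estimateAffinePartial2D(q,c)[0]; yaw=np.arctan2(A[1,0],A[0,0]); sc=np.hypot(A[0,0],A[1,0]); print("yaw",yaw,"scale",sc)
R=np.array([[np.cos(yaw),-np.sin(yaw)],[np.sin(yaw),np.cos(yaw)]]); o=c.mean(0)-R@q.mean(0); print("origin",o)
loc=lambda l,z:((pix2w(m,f(l),z)[:,:2]-o)@R).round(4)
print("axis",loc([(228,168)],.082),"grip top",loc([(243,365)],.14), "anvil face foot?",loc([(668,282)],.012))
print("pad top edge",loc([(550,118),(530,235)],.059),"carriage",loc([(425,88),(405,210),(455,95),(440,215)],.06), "anvil top", loc([(715,135),(700,265)],.068))
# depth-based in clamp frame
L=W.copy(); L[...,:2]=(W[...,:2]-o)@R
g=L[160:265,225:365].reshape(-1,3)
def band(zl,zh,xl,xh,yl,yh):
    s=g[(g[:,2]>zl)&(g[:,2]<zh)&(g[:,0]>xl)&(g[:,0]<xh)&(g[:,1]>yl)&(g[:,1]<yh)]
    print(len(s),s.min(0).round(4) if len(s) else'',s.max(0).round(4) if len(s) else'',np.median(s,0).round(4) if len(s) else '')
band(.12,.16,-.15,-.05,0,.2); band(.05,.066,0,.06,-.125,.05);band(.06,.075,0,.06,-.16,-.12);band(.072,.09,-.03,.03,.06,.11)
s=W[(W[...,2]>.42)&(W[...,2]<.5)]; print("shelf min x",s[:,0].min(), s[:,2].min())
E
```

```text
[[ 0.65658001  0.12117681]
 [ 0.59345195 -0.19036075]
 [ 0.45024407 -0.15533385]
 [ 0.51109549  0.14983126]] ((0.5523540377616882, -0.019868195056915283), (0.3178691565990448, 0.1482773870229721), 78.5450210571289)Traceback (most recent call last):
  File "<stdin>", line 8, in <module>
cv2.error: OpenCV(4.12.0) /io/opencv/modules/calib3d/src/ptsetreg.cpp:1108: error: (-215:Assertion failed) count >= 0 && to.checkVector(2) == count in function 'estimateAffinePartial2D'
```

```bash
python3 - <<'E'
from h import *
m=robot.camera_model("top"); d=np.load("pics/top0.npy"); W=cloud(m,d)
f=lambda l:[(u/6+232-.4,v/6+165-.4) for u,v in l]
c=pix2w(m,f([(97,22),(690,438),(40,322)]),.012)[:,:2].copy()
q=np.array([(.075,.163),(-.075,-.153),(-.075,.163)])
for cc,qq,n in((c,q,"pix"),(np.array([[.657073,.122497],[.59537,-.184369],[.448802,-.154899],[.5105,.151967]]),np.array([(.075,.1615),(.075,-.1515),(-.075,-.1515),(-.075,.1615)]),"mask")):
    v,u=cc-cc.mean(0),qq-qq.mean(0)
    yaw=np.arctan2((u[:,0]*v[:,1]-u[:,1]*v[:,0]).sum(),(u*v).sum())
    R=np.array([[np.cos(yaw),-np.sin(yaw)],[np.sin(yaw),np.cos(yaw)]]); o=cc.mean(0)-R@qq.mean(0)
    print(n,"yaw",yaw,"origin",o)
    loc=lambda l,z:((pix2w(m,f(l),z)[:,:2]-o)@R).round(4).tolist()
    print("axis",loc([(228,168)],.082),"grip top",loc([(243,365)],.14))
    print("pad top edge",loc([(550,118),(530,235)],.059),"carriage",loc([(425,88),(405,210),(455,95),(440,215)],.06), "anvil top", loc([(715,135),(700,265)],.068))
L=W.copy(); L[...,:2]=(W[...,:2]-o)@R
g=L[160:265,225:365].reshape(-1,3)
def band(zl,zh,xl,xh,yl,yh):
    s=g[(g[:,2]>zl)&(g[:,2]<zh)&(g[:,0]>xl)&(g[:,0]<xh)&(g[:,1]>yl)&(g[:,1]<yh)]
    print(len(s),s.min(0).round(4) if len(s) else'',s.max(0).round(4) if len(s) else'',np.median(s,0).round(4) if len(s) else '')
band(.12,.16,-.15,-.05,0,.2); band(.05,.066,0,.06,-.125,.05);band(.06,.075,0,.06,-.16,-.12);band(.072,.09,-.03,.03,.06,.11)
s=W[(W[...,2]>.42)&(W[...,2]<.5)]; print("shelf min x",s[:,0].min(), s[:,2].min())
# IK checks
E
```

```text
pix yaw -0.1971364498495256 origin [ 0.5525276  -0.02288823]
axis [[-0.0005, 0.086]] grip top [[-0.0961, 0.0638]]
pad top edge [[0.0545, -0.0562], [-0.0016, -0.0555]] carriage [[0.0578, 0.0033], [-0.0006, 0.0031], [0.0571, -0.0109], [-0.0, -0.0131]] anvil top [[0.0582, -0.132], [-0.0033, -0.1339]]
mask yaw -0.1984203899707605 origin [ 0.55195065 -0.0211029 ]
axis [[0.0003, 0.0844]] grip top [[-0.0953, 0.0621]]
pad top edge [[0.0555, -0.0577], [-0.0006, -0.0572]] carriage [[0.0587, 0.0018], [0.0003, 0.0014], [0.058, -0.0125], [0.0009, -0.0148]] anvil top [[0.0593, -0.1336], [-0.0022, -0.1355]]
45 [-0.1054  0.0536  0.1213] [-0.0882  0.0701  0.1457] [-0.0976  0.0616  0.1378]
229 [ 0.0001 -0.0599  0.0504] [0.0586 0.0499 0.0653] [ 0.025  -0.0071  0.0586]
116 [ 0.0037 -0.1486  0.0605] [ 0.0594 -0.1318  0.0723] [ 0.03   -0.1402  0.0671]
149 [-0.0284  0.0662  0.0721] [0.0178 0.103  0.0859] [-0.0006  0.0841  0.0766]
shelf min x 0.11570707227767973 0.4201679090874736
```

```bash
cat >> h.py <<'E'
YAW=-.198; O=np.array([.5522,-.022]); AX=np.array([0,.085])
RC=np.array([[np.cos(YAW),-np.sin(YAW)],[np.sin(YAW),np.cos(YAW)]])
def c2w(p): return O+RC@np.array(p)
def quat(phi):
    """tool down, closing line at world angle phi"""
    from scipy.spatial.transform import Rotation as Ro
    c,s=np.cos(phi),np.sin(phi)
    q=Ro.from_matrix([[-s,c,0],[c,s,0],[0,0,-1]]).as_quat(); return [q[3],*q[:3]]
E
python3 - <<'E'
from h import *
m=robot.camera_model("top")
t=pix2w(m,[(u/8+130-.4,v/8+222-.4) for u,v in [(150,57),(85,160),(213,240),(273,133)]],.06)[:,:2]
print(t,t.mean(0),cv2.minAreaRect(t.astype(np.float32)))
print("shelf edge",pix2w(m,[(200,85),(350,80)],.45))
j=robot.get_joint_pos()
for a in(0,np.pi,-np.pi):
    for p,phi in(([*t.mean(0),.012],-.54),([*c2w((.03,-.101)),.026],YAW)):
        print(a,robot.inverse_kinematics(p,quat(phi+a)))
for th in(-.5,0,.5):
  for a in(0,-np.pi):
    p=c2w(AX+.1*np.array([-np.cos(th),np.sin(th)])); print(th,a,p,robot.inverse_kinematics([*p,.095],quat(YAW+np.pi/2-th+a)))
E
```

```text
[[0.47794978 0.39563591]
 [0.44258971 0.4176689 ]
 [0.41485972 0.37253165]
 [0.45130657 0.35227825]] [0.44667645 0.38452868] ((0.44647377729415894, 0.3841961622238159), (0.05297474563121796, 0.04166194424033165), 58.43559646606445)
shelf edge [[ 0.72023546  0.20980327  0.45      ]
 [ 0.72769166 -0.10137552  0.45      ]]
0 [ 5.05908639e-01  4.58546987e-01  1.69739145e+00 -4.44089210e-16
  9.85654220e-01  1.04590864e+00]
0 [-4.31948005e-01  4.06538201e-01  1.73571249e+00 -4.44089210e-16
  9.99341966e-01 -2.33948005e-01]
3.141592653589793 [ 5.05908639e-01  4.58546987e-01  1.69739145e+00 -4.44089210e-16
  9.85654220e-01 -2.09568401e+00]
3.141592653589793 [-4.31948005e-01  4.06538201e-01  1.73571249e+00 -4.44089210e-16
  9.99341966e-01  2.90764465e+00]
-3.141592653589793 [ 5.05908639e-01  4.58546987e-01  1.69739145e+00 -4.44089210e-16
  9.85654220e-01 -2.09568401e+00]
-3.141592653589793 [-4.31948005e-01  4.06538201e-01  1.73571249e+00 -4.44089210e-16
  9.99341966e-01  2.90764465e+00]
-0.5 0 [0.47344589 0.03159624] [-1.88819014e-01  5.49717243e-02  1.99744384e+00 -4.44089210e-16
  1.08917709e+00 -2.06161534e+00]
-0.5 -3.141592653589793 [0.47344589 0.03159624] [-1.88819014e-01  5.49717243e-02  1.99744384e+00 -4.44089210e-16
  1.08917709e+00  1.07997731e+00]
0 0 [0.47087405 0.08101015] [-8.32833269e-02  6.34828715e-02  1.98848902e+00 -4.44089210e-16
  1.08962076e+00 -1.45607965e+00]
0 -3.141592653589793 [0.47087405 0.08101015] [-8.32833269e-02  6.34828715e-02  1.98848902e+00 -4.44089210e-16
  1.08962076e+00  1.68551300e+00]
0.5 0 [0.49230734 0.12560794] [ 1.15774167e-02  1.39888486e-01  1.90527066e+00 -4.44089210e-16
  1.09643351e+00 -8.61218910e-01]
0.5 -3.141592653589793 [0.49230734 0.12560794] [ 1.15774167e-02  1.39888486e-01  1.90527066e+00 -4.44089210e-16
  1.09643351e+00  2.28037374e+00]
```

```bash
python3 - <<'E'
from h import *
robot.command_gripper(1.0)
q=quat(-.54); c=[.446,.3845]
robot.move_pose([*c,.13],q); robot.move_l([*c,.013],rate=.15,f_stop=8)
robot.command_gripper(0.3,40); print(robot.get_finger_gap(),robot.get_grasp_force(),robot.get_tcp_pos())
robot.move_l([*c,.2],rate=.2)
print(robot.get_finger_gap(),robot.get_force(),robot.get_time())
b=c2w((.03,-.101)); robot.move_pose([*b,.2],quat(YAW))
p,d=robot.grab_frame("scene"); cv2.imwrite("pics/s1.png",cv2.resize(p[60:320,150:400],None,fx=2.3,fy=2.3))
print(robot.get_time(),robot.get_tcp_pos())
E
```

```text
0.5326060535681079 42.60847091674805 [0.44672582 0.38476733 0.01387329]
0.5296477609895308 [ 0.23195323 -0.43855221 -5.23482786] 4.1083
6.0583 [ 0.56190743 -0.12596459  0.19994172]
```

View pics/s1.png

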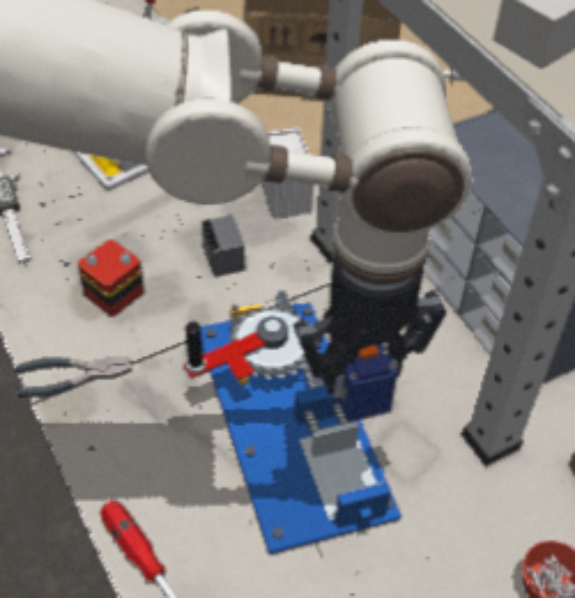

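The contactor is held upright over the bed at (370,385), with the jaw pad at (338,440) and the anvil at (362,500). I'll lower it now.

```bash
python3 - <<'E'
from h import *
b=c2w((.03,-.101))
robot.move_l([*b,.05],quat(YAW),rate=.15)
s=robot.move_l([*b,.0235],rate=.03,f_stop=4); print(s,robot.get_tcp_pos(),robot.get_force())
robot.command_gripper(0.75); t=robot.get_tcp_pos()
robot.move_l([t[0],t[1],.2],rate=.2)
th=-.226; p=c2w(AX+.1*np.array([-np.cos(th),np.sin(th)]))
robot.move_pose([*p,.2],quat(YAW+np.pi/2-th))
p,d=robot.grab_frame("scene"); cv2.imwrite("pics/s2.png",cv2.resize(p[180:310,220:340],None,fx=4.5,fy=4.5))
p,d=robot.grab_frame("top"); cv2.imwrite("pics/t2.png",p);np.save("pics/t2.npy",d)
print(robot.get_time())
E
```

```text
True [ 0.56147603 -0.1268518   0.02587323] [-0.0881105   0.15164174  4.52335679]
10.75
```

View pics/s2.png

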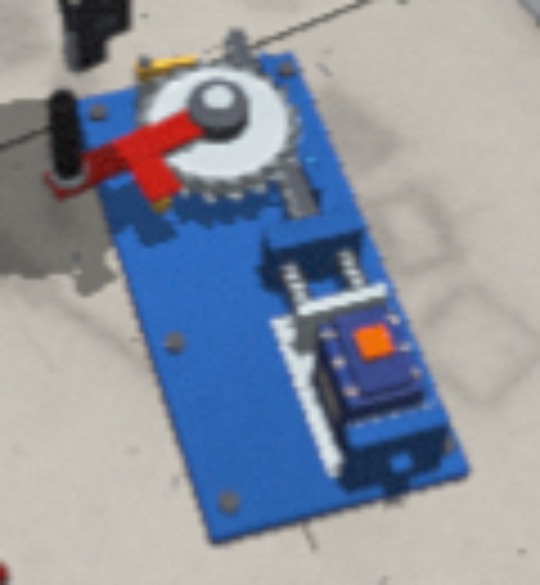

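The contactor stands upright between pad and anvil at (375,365), parallel to the jaw. The lever is untouched, with its grip at (65,130). Next I'll grip the lever and make the first stroke.

```bash
cat >> h.py <<'E'
def lp(th,z=.096): return [*c2w(AX+.1*np.array([-np.cos(th),np.sin(th)])),z]
def lq(th): return quat(YAW+np.pi/2-th)
def ang():
    p=RC.T@(robot.get_tcp_pos()[:2]-O)-AX; return np.arctan2(p[1],-p[0]),np.hypot(*p)
def ftan():
    f=RC.T@np.array(robot.get_force())[:2]; th=ang()[0]
    return -(f[0]*np.sin(th)+f[1]*np.cos(th)), f[0]*np.cos(th)-f[1]*np.sin(th)  # lever's resistance, radial
def swing(a,b,step=.11,rate=.06,show=True,lim=None):
    n=max(1,int(np.ceil(abs(b-a)/step)))
    for th in np.linspace(a,b,n+1)[1:]:
        robot.move_l(lp(th),lq(th),rate=rate); t,r=ftan()
        if show: print(f"{th:.2f}/{ang()[0]:.3f} tan {t:.1f} rad {r:.1f}",end=" | ")
        if lim and t>lim: break
    print("t",round(robot.get_time(),1))
    return th
def shots(tag):
    for n in("scene","top"):
        p,d=robot.grab_frame(n); cv2.imwrite(f"pics/{tag}_{n}.png",p); np.save(f"pics/{tag}_{n}.npy",d)
E
python3 - <<'E'
from h import *
th=-.226
robot.command_gripper(.45); print(robot.move_l(lp(th),rate=.15,f_stop=8),robot.get_tcp_pos())
robot.command_gripper(.1,20); robot.sleep(.2); print(robot.get_finger_gap(),robot.get_force(),ftan())
robot.command_gripper(.26); print(robot.get_finger_gap(),ftan())
swing(th,-.53,step=.16,rate=.1)
swing(-.53,.5); shots("a")
E
```

```text
False [0.46974414 0.0584546  0.0969007 ]
0.2053123362874709 [-1.02887745 -0.77029     5.9229885 ] (np.float64(0.7399171159544184), np.float64(-1.0509320435879461))
0.25951476756918707 (np.float64(0.2740481300292188), np.float64(-0.08169413978468218))
-0.38/-0.378 tan 0.5 rad -1.6 | -0.53/-0.527 tan -0.7 rad -0.9 | t 13.3
-0.43/-0.421 tan -0.0 rad -0.1 | -0.32/-0.324 tan 0.6 rad 0.2 | -0.22/-0.223 tan -1.1 rad 0.6 | -0.12/-0.120 tan -1.3 rad -0.0 | -0.02/-0.017 tan 0.9 rad 0.1 | 0.09/0.086 tan -0.6 rad -0.9 | 0.19/0.189 tan -0.1 rad 0.8 | 0.29/0.292 tan 0.1 rad 0.1 | 0.40/0.393 tan 0.6 rad 0.2 | 0.50/0.496 tan 2.5 rad -0.1 | t 16.5
```

```bash
cat >> h.py <<'E'
def carr(tag):
    """carriage rear-block trailing/leading edges (clamp y) from scene + top depth"""
    out=[]
    for n in("scene","top"):
        W=cloud(robot.camera_model(n),np.load(f"pics/{tag}_{n}.npy")); im=cv2.cvtColor(cv2.imread(f"pics/{tag}_{n}.png"),cv2.COLOR_BGR2HSV)
        L=W.copy(); L[...,:2]=(W[...,:2]-O)@RC
        k=(im[...,1]>110)&(abs(im[...,0].astype(int)-110)<14)&(abs(L[...,2]-.059)<.009)&(L[...,0]>0)&(L[...,0]<.06)&(L[...,1]>-.068)&(L[...,1]<.03)
        y=L[k][:,1]; out.append((n,len(y),np.round(np.percentile(y,[5,50,95]),4).tolist() if len(y) else None))
    return out
E
cp pics/top0.png pics/z_top.png; cp pics/top0.npy pics/z_top.npy; cp pics/scene0.png pics/z_scene.png; cp pics/scene0.npy pics/z_scene.npy
python3 - <<'E'
from h import *
print(carr("z"),carr("a"))
c=[cv2.imread(f"pics/{n}_top.png")[165:245,232:362] for n in "za"]
cv2.imwrite("pics/cmp.png",cv2.resize(np.vstack(c),None,fx=3.7,fy=3.7,interpolation=cv2.INTER_CUBIC))
E
```

```text
[('scene', 151, [-0.016, -0.0098, 0.0006]), ('top', 133, [-0.0121, -0.0045, 0.0035])] [('scene', 157, [-0.0404, -0.034, -0.0233]), ('top', 124, [-0.0359, -0.0282, -0.0212])]
```

View pics/cmp.png

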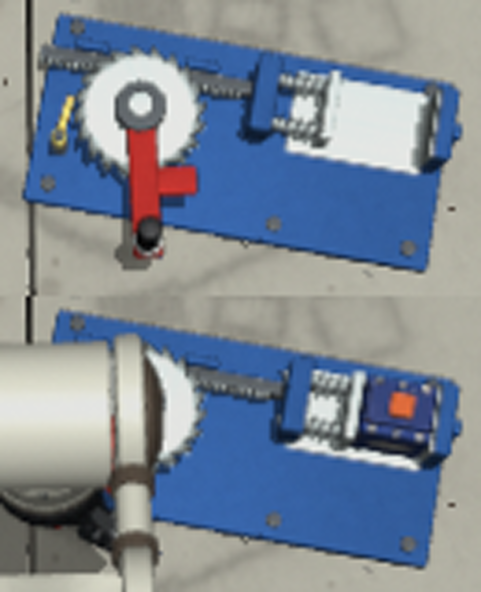

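The carriage moved 24 mm (2.56 notches), and the pad has just reached the contactor at (355,410). The return stroke should leave 2 whole notches. I'll make a second stroke to a little past notch 4.

```bash
python3 - <<'E'
from h import *
swing(.5,-.53,step=.26,rate=.12); shots("b"); print(carr("b"))
e=swing(-.53,.41,step=.094,lim=11); shots("c"); print(carr("c"))
E
```

```text
0.24/0.245 tan 0.0 rad -0.4 | -0.02/-0.011 tan -0.3 rad 0.6 | -0.27/-0.268 tan -0.1 rad 0.4 | -0.53/-0.524 tan 0.1 rad -0.4 | t 18.3
[('scene', 154, [-0.0348, -0.0291, -0.0189]), ('top', 50, [-0.0318, -0.0244, -0.0164])]
-0.44/-0.431 tan -0.2 rad 1.2 | -0.34/-0.342 tan -0.5 rad -0.6 | -0.25/-0.252 tan 1.2 rad 0.5 | -0.15/-0.158 tan 2.6 rad -0.4 | -0.06/-0.063 tan 2.9 rad 0.6 | 0.03/0.033 tan 2.3 rad 1.1 | 0.13/0.123 tan 4.7 rad 2.3 | 0.22/0.216 tan 5.4 rad 3.0 | 0.32/0.309 tan 5.9 rad 2.7 | 0.41/0.400 tan 6.9 rad 3.4 | t 21.5
[('scene', 164, [-0.0556, -0.0495, -0.0388]), ('top', 126, [-0.0514, -0.0438, -0.0366])]
```

```bash
python3 - <<'E'
from h import *
swing(.41,.0,step=.21,rate=.1); shots("d"); print(carr("d"))
robot.command_gripper(.5); p=robot.get_tcp_pos(); robot.move_l([p[0],p[1],.25],rate=.2)
robot.move_pose([.3,.25,.3],lq(0)); shots("e"); print(carr("e"),robot.get_time(),robot.get_force())
a=cv2.imread("pics/e_top.png")[165:265,132:362]; b=cv2.imread("pics/e_scene.png")[140:310,170:340]
a=cv2.resize(a,None,fx=3,fy=3,interpolation=2); b=cv2.resize(b,(300,300),interpolation=2)
cv2.imwrite("pics/fin.png",cv2.resize(np.hstack([a[:300],b]),None,fx=.8,fy=.8))
E
```

```text
0.20/0.207 tan 0.6 rad -0.5 | 0.00/0.005 tan -0.5 rad 0.2 | t 22.3
[('scene', 162, [-0.053, -0.0472, -0.0374]), ('top', 122, [-0.049, -0.0415, -0.0343])]
[('scene', 160, [-0.0535, -0.0469, -0.0371]), ('top', 125, [-0.0488, -0.0416, -0.0341])] 24.6917 [-0.11137489 -0.23737183 -0.33011011]
```

View pics/fin.png

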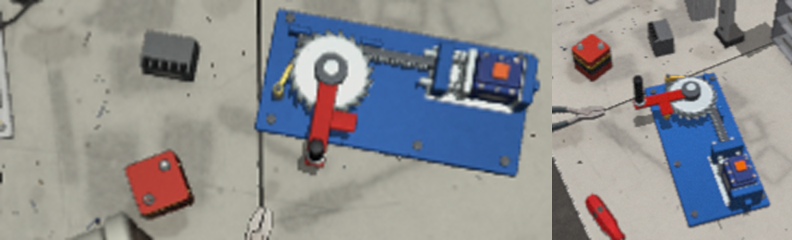

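The carriage holds at 4 whole notches (37 mm), which is about 17 mm of spring compression or 22 N. The contactor at (500,72) sits against the anvil, and the battery and module haven't moved.

```bash
python3 -c "
from plant import robot
print(robot.close_job())"
```

```text
the job is handed in; nothing more can be done
None
```

The blue contactor is clamped upright against the anvil at an estimated 22 N (from spring compression, not measured directly), with the lever released, the grey module and battery left alone, and the job handed in at about 25 s.

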